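Size a dowel in the hole gauge

ROBOT

A 6-joint arm with a two-finger parallel gripper is mounted at the origin on the work surface. World frame = base frame: x ahead of the robot, y to its left, z up, the work surface at z = 0. Lengths are in m, angles in rad, forces in N, time in s.
With the tool pointing down it reaches from about 0.225 to 0.875 m from the base axis. Payload 3.4 kg.
Tool frame: the origin (TCP) lies between the finger pads; the fingertips stand 11 mm ahead of it and the grasp point (between the pads) lies 8 mm behind it (tips_ahead is the distance from the TCP to the fingertips, in m); z points along the fingers, x is the direction in which the jaws open and shut, and the axes are right-handed (so a half turn about z gives the same grasp; the last joint's range is limited). The gripper opens to 85 mm and grips with 20 to 120 N. Pads are 22 mm wide; open, the fingers measure 114 mm over their backs; the gripper's body (76 mm by 85 mm) begins 54 mm behind the grasp point. The pads swing forward as they close: fully open they stand 13 mm farther back than shut.
Start: joints at [-1.361, 0.276, 1.505, -0, 1.361, -0.121], TCP at [0.187, -0.544, 0.242] pointing down, gripper open.
Joint ranges: [-2.89, 2.89], [-0.75, 2.08], [0.22, 2.7], [-1.18, 4.32], [0.11, 2.71], [-2.7, 2.7]. Speed limits (rad/s): [2.57, 2.57, 3.14, 3.14, 3.14, 3.14].

INTERFACE

Orientations are given as a unit quaternion [w, x, y, z].
In Python, from rig import get_state, get_image, sign_off, masks_of, tips_ahead gives the robot as it stands.
- The arm moves only by the tool play_rows, never from a script. Its argument "series" is a list of rows, each an object of numbers: "fingers": the closure, from -1 (fully open) to 1 (shut); "dx", "dy", "dz": the shift along the world's x, y, z in mm; "turn": the turn about the world's z in rad. A call has 1 to 20 rows; each row shifts and turns the pose as measured when the row begins; what a row does not reach is not made up. A row lasts 1/12 s, in which the tool goes at most 41.7 mm and 7.16 degrees, less where a joint would pass 70% of its speed; a pose out of reach is approached as far as the arm can. A call with a gripper value outside its range is refused whole. The fingers move at their own pace and stop on an object; "squeeze" is the grip in N (left out, the last holds). Time passes only in rows, so rows that do not move let the fingers close. It gives the time, the measured TCP pose, the force and the opening at its end, in the units of the state.
- get_state(): the state, without advancing time (a new reading comes with each control period).
- get_image(name): name is "scene" or "top" or "wrist"; returns a dict with "pixels" (400x640x3 uint8, red, green, blue), "vfov" (degrees; the focal length in pixels is half the picture's height over the tangent of half this angle, whatever the lens; pixels are square), "cx", "cy" (the principal point, pixels), "rvec" (rotation vector, rad) and "tvec" (3), from world to camera coordinates, as OpenCV has them; the wrist camera has in their place "hand_eye" (4x4, takes a point from camera to tool coordinates, whose origin is the TCP and whose axes are the tool frame's). Camera axes: x right, y down, z forward; pixel columns grow to the right and rows downward; lengths in m; the calibration is good to about 2 mm. A picture is of the moment at which its call begins: read the wrist's pose just before it. There is no depth.
- sign_off(): hands the job in, once; it reports no verdict.
Trained networks look in a picture, given as the dict that the camera call returned (one of the last four; its "shot" number tells which), for a name from the list of things; names that differ only in an ending like _2 or _b are one class to them, and where a whole thing is asked for, a point or a joint stands for the part that bears it (a point fixed in the world has none). Each returns a list of dicts, best first, with "p" (0 to 1); they miss things now and then, are a little off and sometimes report something else, mostly with a low value. They report only what shows in the picture. A call takes as long as a camera call.
- masks_of(picture, label): "region" (400x640 bool, what is visible of it) and "xy" ([column, row] in pixels, amid what is visible of it).
The state is a dict: "clock": time; "qpos": joint angles; "qd": joint speeds; "effort": joint torques, N m; "position": TCP position; "ee_rot": TCP orientation; "contact_force": force on the tool from outside, world axes, zero at the start; "moment": the same for the moment, N m; "width": finger opening in m.
Only numpy, scipy, OpenCV 4.12 (cv2) and the standard library are available. Lean on these libraries where they do the work, as an engineer would, in place of code of your own. Each camera call takes 0.05 s, during which the arm holds its last target. There are 200 camera calls.

TASK

Size the red-ended dowel in the steel hole gauge: take it from the rack, push it tip down through the widest hole until its tapered tip is out below the plate, draw it out again, then step down to the middle hole, push it through until it stands on the gauge's base, and only then let go and leave it standing there. Leave the blue-ended and green-ended dowels in the rack.

Things in the scene. Friction and masses are not known exactly. Their poses are not given: they have to be found in the camera images.
- red_mid (a point): The dowel to be sized. Round wooden dowel, 22 mm thick, 140 mm long: top 25 mm painted red, lowest 14 mm tapering to a flat 10 mm tip. Stands tip down, loose in one of 3 sockets (which one varies; 27 mm wide, 42 deep, 75 apart in a row) of a dark wooden rack 50 mm high; its top is 148 mm above the bench. Point: its centre, half-way along. z: tip to painted end. Weighs 25 to 60 g.
- blue_mid (a point): Not to be moved. Round wooden dowel, 20 mm thick, 140 mm long: top 25 mm painted blue, lowest 14 mm tapering to a flat 10 mm tip. Stands tip down, loose in one of 3 sockets (which one varies; 27 mm wide, 42 deep, 75 apart in a row) of a dark wooden rack 50 mm high; its top is 148 mm above the bench. Point: its centre, half-way along. z: tip to painted end.
- green_mid (a point): Not to be moved. Round wooden dowel, 24 mm thick, 140 mm long: top 25 mm painted green, lowest 14 mm tapering to a flat 10 mm tip. Stands tip down, loose in one of 3 sockets (which one varies; 27 mm wide, 42 deep, 75 apart in a row) of a dark wooden rack 50 mm high; its top is 148 mm above the bench. Point: its centre, half-way along. z: tip to painted end.
- wide_hole (a point): Centre of the gauge's widest hole (42 mm), at the plate's top face. The gauge is fixed to the bench at any yaw: level steel plate 196 x 80 x 10 mm on two green end cheeks over a green base, open underneath; plate top 70 mm above the bench, 62 mm above the base. Three through holes in a row: 42, 30, 14 mm. z is up; y runs along the row towards the narrower holes.
- step_hole (a point): Centre of the gauge's middle hole (30 mm), at the plate's top face, 70 mm along y from the widest hole; same axes. The red dowel passes it with 4 mm to spare all round and, standing on the base, has its centre 8 mm above this point. The 14 mm hole, 57 mm further on, is too small for it.

How it is judged:
By the outcome, as a careful person would: the job done as asked, in the order asked, and still so for the second after the job is handed in, with the robot touching nothing.
It also fails if it takes over 51 s, if anything falls off the work surface, if the arm or the gripper's body presses on something with over 40 N, if the wrist force passes 120 N, or if a joint passes its speed limit or range.

## Working session

There is one attempt and no reset: what is moved stays moved. The work goes in short steps, Python scripts to look and compute and a tool call to move; the robot and the scene stay as the last step left them, time stands still between calls to the robot, and variables do not carry over. Pictures are saved under pics/ and viewed, about 8 in all and at most 12, crops included, and the job is handed in when it is done.

Besides the shell and the picture viewer there is one more tool, called after "Emit:" as name(argument=value, ...) on one line, values as JSON. play_rows: Moves the arm, as the interface text tells. Its arguments: {"type":"object","properties":{"series":{"type":"array"},"squeeze":{"type":"number"}},"required":["series"]}

```bash
mkdir -p pics
cat > h.py <<'E'
import numpy as np,cv2
from rig import *
def K(im):
    h,w=im["pixels"].shape[:2];f=h/2/np.tan(np.radians(im["vfov"])/2)
    return np.array([[f,0,im["cx"]],[0,f,im["cy"]],[0,0,1.]])
def Rq(q):
    from scipy.spatial.transform import Rotation as R
    return R.from_quat([q[1],q[2],q[3],q[0]]).as_matrix()
def cam(im,st=None):
    "camera->world R, origin"
    if "hand_eye" in im:
        T=np.array(im["hand_eye"]);R=Rq(st["ee_rot"])
        return R@T[:3,:3],R@T[:3,3]+np.array(st["position"])
    R=cv2.Rodrigues(np.array(im["rvec"],float))[0]
    return R.T,-R.T@np.array(im["tvec"],float).ravel()
def atz(im,px,z,st=None):
    R,o=cam(im,st);d=R@np.linalg.inv(K(im))@np.array([px[0],px[1],1.])
    return o+d*(z-o[2])/d[2]
def proj(im,p,st=None):
    R,o=cam(im,st);q=K(im)@(R.T@(np.array(p)-o));return q[:2]/q[2]
def save(im,n): cv2.imwrite(f"pics/{n}.png",im["pixels"][:,:,::-1])
E
python3 - <<'E'
from h import *
s=get_state();print(s["clock"],s["position"],s["ee_rot"],s["width"],tips_ahead)
for n in ["scene","top"]:
    im=get_image(n);save(im,n);print(n,cam(im)[1],im["vfov"])
    for l in ["red_mid","blue_mid","green_mid","wide_hole","step_hole"]:
        for m in masks_of(im,l)[:2]: print(l,round(m["p"],2),m["xy"],m["region"].sum(),atz(im,m["xy"],.07).round(3))
a=cv2.imread("pics/scene.png");b=cv2.imread("pics/top.png")
cv2.imwrite("pics/both.png",cv2.resize(np.vstack([a,b]),(480,600)))
E
```

```text
0.0 [ 0.18665341 -0.54331452  0.2414347 ] [-6.23663997e-04  8.13881591e-01 -5.81030033e-01 -6.83768476e-04] 0.08536827294329073 0.011
scene [1.14463538 0.18759388 0.68721347] 45.83445153194122
red_mid 0.75 [250.3, 219.3] 620 [ 0.567 -0.154  0.07 ]
blue_mid 0.82 [182.1, 201.2] 532 [ 0.558 -0.307  0.07 ]
blue_mid 0.42 [215.0, 206.4] 618 [ 0.553 -0.236  0.07 ]
green_mid 0.68 [213.5, 206.2] 655 [ 0.554 -0.239  0.07 ]
wide_hole 0.87 [458.6, 259.7] 6983 [0.558 0.233 0.07 ]
step_hole 0.62 [461.0, 262.6] 7210 [0.563 0.237 0.07 ]
step_hole 0.2 [181.4, 201.3] 544 [ 0.559 -0.308  0.07 ]
top [ 0.41409422 -0.0164616   0.93429017] 52.439862260941965
red_mid 0.49 [378.6, 187.0] 214 [ 0.598 -0.135  0.07 ]
blue_mid 0.68 [452.0, 190.7] 290 [ 0.593 -0.293  0.07 ]
green_mid 0.83 [414.7, 188.5] 269 [ 0.596 -0.213  0.07 ]
wide_hole 0.91 [213.0, 220.3] 3924 [0.518 0.221 0.07 ]
step_hole 0.9 [211.6, 220.9] 3962 [0.517 0.224 0.07 ]
```

View pics/top.png

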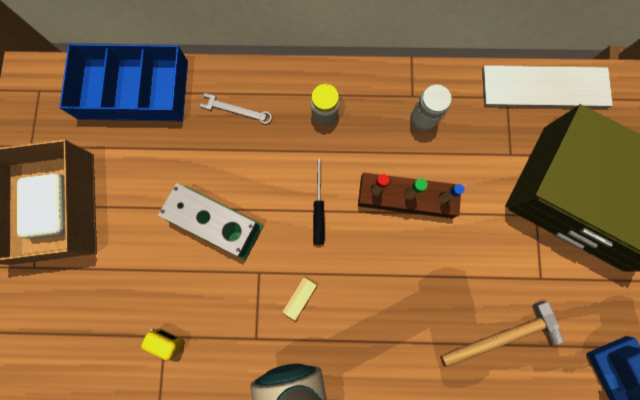

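View pics/scene.png

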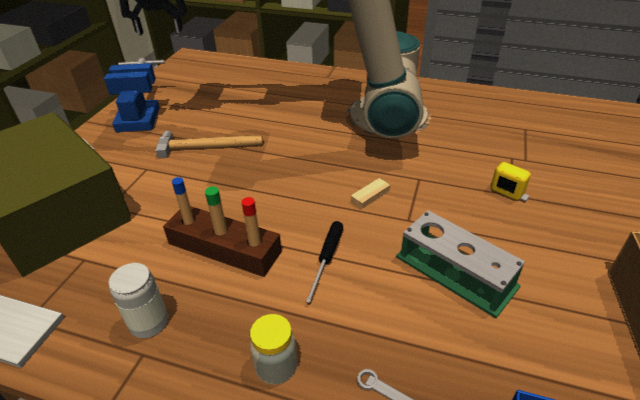

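The top view shows red at (383,180), green at (420,185) and blue at (458,189). The wide hole is at about (232,232), the middle hole (203,217) and the narrow hole (180,206). The scene view agrees.

Run:
```python
from h import *
s=get_state()
for n,hs in [("top",[(232,232),(203,217),(180,206)]),("scene",[(432,231),(466,249),(496,265)])]:
    im=get_image(n)
    a=im["pixels"].astype(int)
    for nm,c,o in [("red",0,(1,2)),("green",1,(0,2)),("blue",2,(0,1))]:
        m=(a[:,:,c]>80)&(a[:,:,o[0]]<a[:,:,c]*.5)&(a[:,:,o[1]]<a[:,:,c]*(.5 if c!=1 else .8))
        nn,l,st,ce=cv2.connectedComponentsWithStats(m.astype(np.uint8))
        for i in range(1,nn):
            if 30<st[i,4]<800: print(n,nm,ce[i].round(1),st[i],atz(im,ce[i],.148).round(4),atz(im,ce[i],.136).round(4))
    for h in hs: print(n,atz(im,h,.07).round(4))
    save(im,n+"1")
a=cv2.imread("pics/top1.png")[170:270,150:270];b=cv2.imread("pics/scene1.png")[205:285,395:525]
cv2.imwrite("pics/c.png",np.hstack([cv2.resize(a,(400,333),interpolation=2),cv2.resize(b,(400,333),interpolation=2)]))
```

```text
top red [383.1 179.7] [375 174  17  14 146] [ 0.5963 -0.1332  0.148 ] [ 0.5991 -0.135   0.136 ]
top green [420.5 184.4] [415 179  12  12 116] [ 0.5884 -0.2067  0.148 ] [ 0.591  -0.2096  0.136 ]
top green [234.1 235.4] [229 232  11   8  50] [0.4802 0.1562 0.148 ] [0.4812 0.1588 0.136 ]
top blue [458.  189.3] [454 185   9  10  52] [ 0.5799 -0.2801  0.148 ] [ 0.5824 -0.2841  0.136 ]
top [0.4939 0.1783 0.07  ]
top [0.525  0.2428 0.07  ]
top [0.5479 0.2944 0.07  ]
scene red [248.2 206.1] [241 197  15  20 230] [ 0.6111 -0.1281  0.148 ] [ 0.5992 -0.1351  0.136 ]
scene green [211.3 190.9] [205 187  13   9  93] [ 0.5924 -0.2086  0.148 ] [ 0.5801 -0.2174  0.136 ]
scene green [417.4 263.1] [412 257  11  14  39] [0.6563 0.1691 0.148 ] [0.6454 0.1687 0.136 ]
scene green [449.7 282.9] [424 266  51  33 240] [0.6803 0.2192 0.148 ] [0.67   0.2199 0.136 ]
scene green [480.5 301.8] [470 296  20  14  82] [0.7015 0.2634 0.148 ] [0.6916 0.2651 0.136 ]
scene blue [176.9 184.3] [173 178  10  16  94] [ 0.5935 -0.2776  0.148 ] [ 0.5812 -0.2879  0.136 ]
scene blue [528.7 396.2] [517 390  32  10 131] [0.8225 0.3253 0.148 ] [0.8153 0.3284 0.136 ]
scene [0.5008 0.1796 0.07  ]
scene [0.5287 0.2428 0.07  ]
scene [0.5518 0.2945 0.07  ]
```

Emit:
play_rows(series=[{"fingers": -1,"dx": 26,"dy": 28,"dz": 3,"turn": 0.075},{"fingers": -1,"dx": 26,"dy": 28,"dz": 3,"turn": 0.075},{"fingers": -1,"dx": 26,"dy": 28,"dz": 3,"turn": 0.075},{"fingers": -1,"dx": 26,"dy": 28,"dz": 3,"turn": 0.075},{"fingers": -1,"dx": 26,"dy": 28,"dz": 3,"turn": 0.075},{"fingers": -1,"dx": 26,"dy": 28,"turn": 0.075},{"fingers": -1,"dx": 26,"dy": 28,"turn": 0.075},{"fingers": -1,"dx": 26,"dy": 28,"turn": 0.075},{"fingers": -1,"dx": 26,"dy": 28,"turn": 0.075},{"fingers": -1,"dx": 26,"dy": 28,"turn": 0.075},{"fingers": -1,"dx": 26,"dy": 28,"turn": 0.075},{"fingers": -1,"dx": 26,"dy": 28,"turn": 0.075},{"fingers": -1,"dx": 26,"dy": 28,"turn": 0.075},{"fingers": -1,"dx": 26,"dy": 28,"turn": 0.075},{"fingers": -1,"dx": 26,"dy": 20,"turn": 0.075},{"fingers": -1}])

```text
invalid input at $.series[5]: expected keys fingers, dx, dy, dz, turn
```

Run:
```python
from h import *
s=get_state();im=get_image("wrist");save(im,"w1")
R=Rq(s["ee_rot"]);print(s["clock"],s["position"],"xaz",np.arctan2(R[1,0],R[0,0]),"tilt",R[:,2],s["contact_force"],s["qpos"])
print("cam",cam(im,s)[1],cam(im,s)[0][:,2])
a=im["pixels"].astype(int)
for nm,c,o in [("red",0,(1,2)),("green",1,(0,2)),("blue",2,(0,1))]:
    m=(a[:,:,c]>80)&(a[:,:,o[0]]<a[:,:,c]*.5)&(a[:,:,o[1]]<a[:,:,c]*(.5 if c!=1 else .8))
    nn,l,st,ce=cv2.connectedComponentsWithStats(m.astype(np.uint8))
    for i in range(1,nn):
        if st[i,4]>200: print(nm,ce[i].round(1),st[i],atz(im,ce[i],.148,s).round(4),atz(im,ce[i],.136,s).round(4))
```

```text
0.7 [ 0.18677218 -0.54385249  0.24235538] xaz -1.23996068281065 tilt [ 3.30967547e-05 -1.35451483e-04 -9.99999990e-01] [ 0.04320681 -0.18760526 -0.09396327] [-1.36097841e+00  2.75857126e-01  1.50489274e+00  4.25232613e-06
  1.36070341e+00 -1.21018610e-01]
cam [ 0.25565585 -0.52089862  0.37344809] [-0.26950834 -0.09046459 -0.95873949]
```

View pics/w1.png

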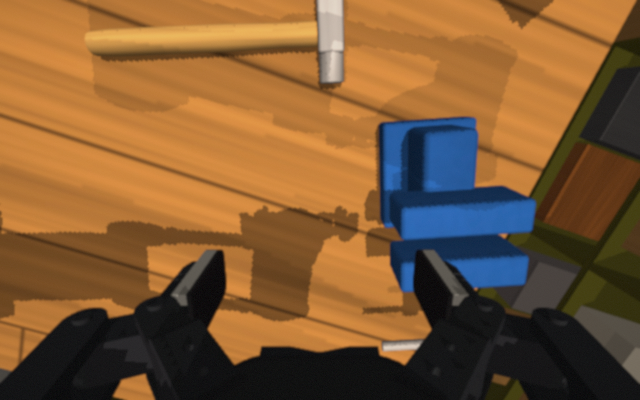

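The call was refused because each row needs all five keys. The wrist view shows only the hammer and the vise.

Emit:
play_rows(series=[{"fingers": -1,"dx": 26,"dy": 28,"dz": 3,"turn": 0.075},{"fingers": -1,"dx": 26,"dy": 28,"dz": 3,"turn": 0.075},{"fingers": -1,"dx": 26,"dy": 28,"dz": 3,"turn": 0.075},{"fingers": -1,"dx": 26,"dy": 28,"dz": 3,"turn": 0.075},{"fingers": -1,"dx": 26,"dy": 28,"dz": 3,"turn": 0.075},{"fingers": -1,"dx": 26,"dy": 28,"dz": 0,"turn": 0.075},{"fingers": -1,"dx": 26,"dy": 28,"dz": 0,"turn": 0.075},{"fingers": -1,"dx": 26,"dy": 28,"dz": 0,"turn": 0.075},{"fingers": -1,"dx": 26,"dy": 28,"dz": 0,"turn": 0.075},{"fingers": -1,"dx": 26,"dy": 28,"dz": 0,"turn": 0.075},{"fingers": -1,"dx": 26,"dy": 28,"dz": 0,"turn": 0.075},{"fingers": -1,"dx": 26,"dy": 28,"dz": 0,"turn": 0.075},{"fingers": -1,"dx": 26,"dy": 28,"dz": 0,"turn": 0.075},{"fingers": -1,"dx": 26,"dy": 28,"dz": 0,"turn": 0.075},{"fingers": -1,"dx": 26,"dy": 20,"dz": 0,"turn": 0.075},{"fingers": -1,"dx": 0,"dy": 0,"dz": 0,"turn": 0}])

```text
clock: 2.08
position: [0.5897, -0.1127, 0.2594]
ee_rot: [0.001, 0.999, -0.033, 0.007]
contact_force: [-0.1, 0.2, 0.2]
width: 0.0854
```

```bash
cat > look.py <<'E'
from h import *
import sys
s=get_state();im=get_image("wrist");save(im,sys.argv[1])
R=Rq(s["ee_rot"]);print(s["clock"],s["position"],"xaz",np.arctan2(R[1,0],R[0,0]),"tilt",R[:,2],s["contact_force"],s["qpos"],s["width"])
a=im["pixels"].astype(int)
for nm,c,o in [("red",0,(1,2)),("green",1,(0,2)),("blue",2,(0,1))]:
    m=(a[:,:,c]>80)&(a[:,:,o[0]]<a[:,:,c]*.5)&(a[:,:,o[1]]<a[:,:,c]*(.5 if c!=1 else .8))
    nn,l,st,ce=cv2.connectedComponentsWithStats(m.astype(np.uint8))
    for i in range(1,nn):
        if st[i,4]>200: print(nm,ce[i].round(1),st[i],atz(im,ce[i],.148,s).round(4),atz(im,ce[i],.136,s).round(4))
E
python3 look.py w2
```

```text
2.0833 [ 0.58974424 -0.11266046  0.25939346] xaz -0.06608077578863336 tilt [ 0.01358425 -0.00340215 -0.99990194] [-0.10902744  0.16769966  0.18079027] [-3.05100650e-01  2.98252141e-01  1.43038657e+00  8.48018620e-04
  1.39897469e+00 -2.39141817e-01] 0.08536321158234995
red [330.  216.6] [315 198  31  37 911] [ 0.5991 -0.1307  0.148 ] [ 0.5994 -0.1351  0.136 ]
green [325.7 298.8] [312 287  28  25 566] [ 0.591 -0.207  0.148] [ 0.5908 -0.2152  0.136 ]
```

View pics/w2.png

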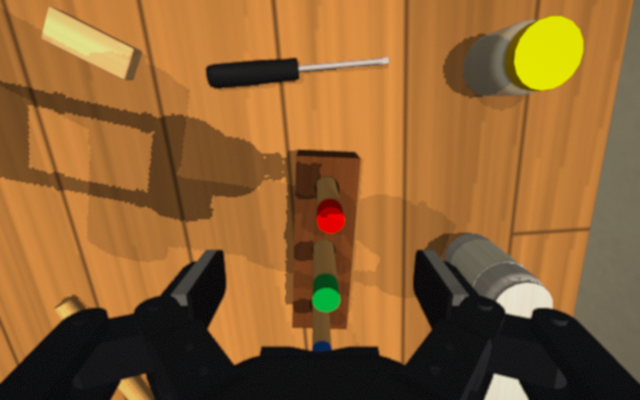

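The wrist view shows the red cap at (330,215), centred between the jaws, with green behind it at (326,292). All three cameras agree on red at about (0.599, -0.134).

Emit:
play_rows(series=[{"fingers": -1,"dx": 8,"dy": -21,"dz": 0,"turn": -0.045},{"fingers": -1,"dx": 0,"dy": 0,"dz": 0,"turn": 0},{"fingers": -1,"dx": 0,"dy": 0,"dz": 0,"turn": 0}])

```text
clock: 2.38
position: [0.594, -0.1355, 0.2589]
ee_rot: [0.003, 0.998, -0.057, 0.004]
contact_force: [-0.5, 0.6, -0.8]
width: 0.0852
```

```bash
python3 look.py w3
```

```text
2.3833 [ 0.59397514 -0.13548202  0.25894469] xaz -0.11497958755851422 tilt [ 0.00680413 -0.00611145 -0.99995818] [-0.52929113  0.56848276 -0.84182511] [-0.33636169  0.31517877  1.4066034  -0.0035685   1.41137138 -0.22081074] 0.08519744072241879
red [324.2 190.3] [309 173  32  36 884] [ 0.5995 -0.1316  0.148 ] [ 0.5994 -0.135   0.136 ]
green [324.4 275.9] [311 263  28  27 610] [ 0.5912 -0.2072  0.148 ] [ 0.5907 -0.2143  0.136 ]
```

Emit:
play_rows(series=[{"fingers": -1,"dx": 4,"dy": 1,"dz": -15,"turn": 0},{"fingers": -1,"dx": 0,"dy": 0,"dz": -20,"turn": 0},{"fingers": -1,"dx": 0,"dy": 0,"dz": -20,"turn": 0},{"fingers": -1,"dx": 0,"dy": 0,"dz": -15,"turn": 0},{"fingers": -1,"dx": 0,"dy": 0,"dz": -10,"turn": 0},{"fingers": -1,"dx": 0,"dy": 0,"dz": 0,"turn": 0}])

```text
clock: 2.93
position: [0.5936, -0.1386, 0.1791]
ee_rot: [0.004, 0.998, -0.061, 0.005]
contact_force: [-1.1, 0.3, -0.6]
width: 0.0854
```

```bash
python3 look.py w4
```

```text
2.9333 [ 0.59357891 -0.13861727  0.1790528 ] xaz -0.12229132245312926 tilt [ 0.00999907 -0.00948353 -0.99990504] [-1.07686629  0.28726779 -0.57860412] [-0.34024847  0.36104668  1.53918748 -0.00594748  1.22877285 -0.21595226] 0.08538599525781658
red [327.  222.2] [ 306  196   44   53 1842] [ 0.5996 -0.1304  0.148 ] [ 0.5994 -0.1351  0.136 ]
green [327.6 337.7] [308 323  40  29 932] [ 0.5912 -0.2056  0.148 ] [ 0.5904 -0.216   0.136 ]
```

Emit:
play_rows(series=[{"fingers": -1,"dx": 3,"dy": 3,"dz": -10,"turn": 0},{"fingers": -1,"dx": 3,"dy": 2,"dz": -15,"turn": 0},{"fingers": -1,"dx": 1,"dy": 1,"dz": -15,"turn": 0},{"fingers": -1,"dx": 0,"dy": 1,"dz": -15,"turn": 0},{"fingers": -1,"dx": 0,"dy": 0,"dz": -15,"turn": 0},{"fingers": -1,"dx": 0,"dy": 0,"dz": 0,"turn": 0}])

```text
clock: 3.48
position: [0.6058, -0.1327, 0.1131]
ee_rot: [0.006, 0.998, -0.062, 0.013]
contact_force: [-1.4, 0.1, -0.2]
width: 0.0852
```

Emit:
play_rows(series=[{"fingers": -1,"dx": -4,"dy": 0,"dz": -4,"turn": 0},{"fingers": -1,"dx": 0,"dy": 0,"dz": 0,"turn": 0},{"fingers": -1,"dx": 0,"dy": 0,"dz": 0,"turn": 0}])

```text
clock: 3.73
position: [0.6031, -0.1328, 0.1107]
ee_rot: [0.007, 0.998, -0.062, 0.015]
contact_force: [0.3, -0.4, -0.6]
width: 0.0853
```

```bash
python3 look.py w5; python3 look.py w5; python3 -c "
from rig import *
print(get_state()['qd'])"
```

```text
3.7333 [ 0.60308303 -0.13278733  0.11067392] xaz -0.12384752196291719 tilt [ 0.02865798 -0.01514274 -0.99947457] [ 0.28283191 -0.44557893 -0.64357623] [-0.32637473  0.41992461  1.63021676 -0.00591148  1.05945277 -0.19954278] 0.08528157639440974
red [311.1 306.3] [ 278  260   68   91 4901] [ 0.6003 -0.1269  0.148 ] [ 0.5992 -0.1356  0.136 ]
3.7833 [ 0.60293772 -0.1327773   0.11074782] xaz -0.12384015695196936 tilt [ 0.0284407  -0.015119   -0.99948114] [ 0.92984525 -0.66313577 -0.65862153] [-0.32640861  0.41976336  1.63027728 -0.00596328  1.05976697 -0.1995617 ] 0.08532077069597718
red [311.6 306.3] [ 278  260   68   91 4889] [ 0.6004 -0.127   0.148 ] [ 0.5993 -0.1357  0.136 ]
[ 0.00196513  0.00247985  0.00093339 -0.00026346 -0.00232714  0.00121054]
```

View pics/w5.png

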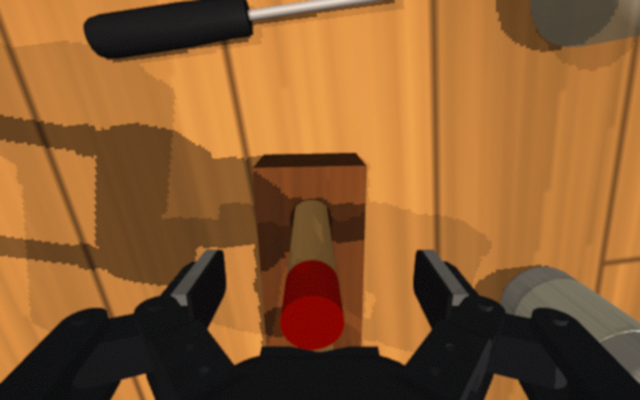

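The wrist view shows the red dowel upright between the open jaws, with its cap at (312,320), slightly left of the jaw centre (320). I'll shift about 3 mm and then close.

Emit:
play_rows(series=[{"fingers": -1,"dx": -4,"dy": -1,"dz": -3,"turn": 0},{"fingers": -1,"dx": 0,"dy": 0,"dz": 0,"turn": 0},{"fingers": 1,"dx": 0,"dy": 0,"dz": 0,"turn": 0},{"fingers": 1,"dx": 0,"dy": 0,"dz": 0,"turn": 0},{"fingers": 1,"dx": 0,"dy": 0,"dz": 0,"turn": 0},{"fingers": 1,"dx": 0,"dy": 0,"dz": 0,"turn": 0},{"fingers": 1,"dx": 0,"dy": 0,"dz": 0,"turn": 0},{"fingers": 1,"dx": 0,"dy": 0,"dz": 0,"turn": 0},{"fingers": 1,"dx": 0,"dy": 0,"dz": 0,"turn": 0},{"fingers": 1,"dx": 0,"dy": 0,"dz": 0,"turn": 0}], squeeze=40)

```text
clock: 4.67
position: [0.5995, -0.1345, 0.11]
ee_rot: [0.007, 0.998, -0.062, 0.017]
contact_force: [-0.2, 0.0, 1.1]
width: 0.0212
```

Emit:
play_rows(series=[{"fingers": 1,"dx": 0,"dy": 0,"dz": 6,"turn": 0},{"fingers": 1,"dx": 0,"dy": 0,"dz": 8,"turn": 0},{"fingers": 1,"dx": 0,"dy": 0,"dz": 10,"turn": 0},{"fingers": 1,"dx": 0,"dy": 0,"dz": 10,"turn": 0},{"fingers": 1,"dx": 0,"dy": 0,"dz": 10,"turn": 0},{"fingers": 1,"dx": 0,"dy": 0,"dz": 10,"turn": 0},{"fingers": 1,"dx": 0,"dy": 0,"dz": 10,"turn": 0},{"fingers": 1,"dx": 0,"dy": 0,"dz": 10,"turn": 0},{"fingers": 1,"dx": 0,"dy": 0,"dz": 10,"turn": 0},{"fingers": 1,"dx": 0,"dy": 0,"dz": 10,"turn": 0},{"fingers": 1,"dx": 0,"dy": 0,"dz": 10,"turn": 0},{"fingers": 1,"dx": 0,"dy": 0,"dz": 10,"turn": 0},{"fingers": 1,"dx": 0,"dy": 0,"dz": 0,"turn": 0},{"fingers": 1,"dx": 0,"dy": 0,"dz": 0,"turn": 0}])

```text
clock: 5.83
position: [0.6003, -0.1346, 0.2395]
ee_rot: [0.008, 0.998, -0.062, 0.019]
contact_force: [-0.2, 0.0, -0.6]
width: 0.0212
```

```bash
python3 look.py w6
python3 - <<'E'
from h import *
a=get_image("scene");save(a,"s6")
E
```

```text
5.8333 [ 0.60034034 -0.13455388  0.23945341] xaz -0.12391756159981329 tilt [ 0.03782815 -0.01827459 -0.99911715] [-0.24268569  0.0410731  -0.63669197] [-0.33063549  0.31645117  1.45368575 -0.0051531   1.32973421 -0.20532416] 0.021169676095302414
red [319.6 302.4] [ 287  256   66   90 4668] [ 0.5939 -0.2198  0.148 ] [ 0.5933 -0.2284  0.136 ]
```

View pics/s6.png

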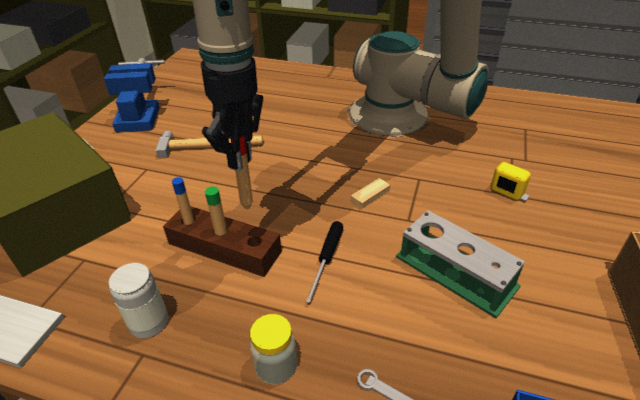

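The scene shows the dowel in the gripper, clear of the rack, with blue and green still in place. Next I'll travel to above the wide hole.

Emit:
play_rows(series=[{"fingers": 1,"dx": -3,"dy": 8,"dz": 0,"turn": 0},{"fingers": 1,"dx": -5,"dy": 15,"dz": 0,"turn": 0},{"fingers": 1,"dx": -5,"dy": 15,"dz": 0,"turn": 0},{"fingers": 1,"dx": -5,"dy": 15,"dz": 0,"turn": 0},{"fingers": 1,"dx": -5,"dy": 15,"dz": 0,"turn": 0},{"fingers": 1,"dx": -5,"dy": 15,"dz": 0,"turn": 0},{"fingers": 1,"dx": -5,"dy": 15,"dz": 0,"turn": 0},{"fingers": 1,"dx": -5,"dy": 15,"dz": 0,"turn": 0},{"fingers": 1,"dx": -5,"dy": 15,"dz": 0,"turn": 0},{"fingers": 1,"dx": -5,"dy": 15,"dz": 0,"turn": 0},{"fingers": 1,"dx": -5,"dy": 15,"dz": 0,"turn": 0},{"fingers": 1,"dx": -5,"dy": 15,"dz": 0,"turn": 0},{"fingers": 1,"dx": -5,"dy": 15,"dz": 0,"turn": 0},{"fingers": 1,"dx": -5,"dy": 15,"dz": 0,"turn": 0},{"fingers": 1,"dx": -5,"dy": 15,"dz": 0,"turn": 0},{"fingers": 1,"dx": -5,"dy": 15,"dz": 0,"turn": 0},{"fingers": 1,"dx": -5,"dy": 15,"dz": 0,"turn": 0},{"fingers": 1,"dx": -5,"dy": 15,"dz": 0,"turn": 0},{"fingers": 1,"dx": 0,"dy": 0,"dz": 0,"turn": 0},{"fingers": 1,"dx": 0,"dy": 0,"dz": 0,"turn": 0}])

```text
clock: 7.6
position: [0.4799, 0.1669, 0.2288]
ee_rot: [0.002, 0.998, -0.055, 0.005]
contact_force: [0.2, -0.4, -1.3]
width: 0.0209
```

```bash
python3 look.py w7
```

```text
7.6 [0.47993124 0.16687317 0.2288439 ] xaz -0.10930984182217823 tilt [ 0.00875783 -0.00522704 -0.99994799] [ 0.20476667 -0.35521763 -1.26673401] [ 0.20244578  0.18013307  1.66954175 -0.00717345  1.28439656  0.31377592] 0.020933611440668073
red [319.4 303.4] [ 287  256   66   90 4392] [0.4727 0.0898 0.148 ] [0.4719 0.0814 0.136 ]
green [326.3 158.9] [315 146  22  30 263] [0.4896 0.201  0.148 ] [0.4897 0.1988 0.136 ]
```

View pics/w7.png

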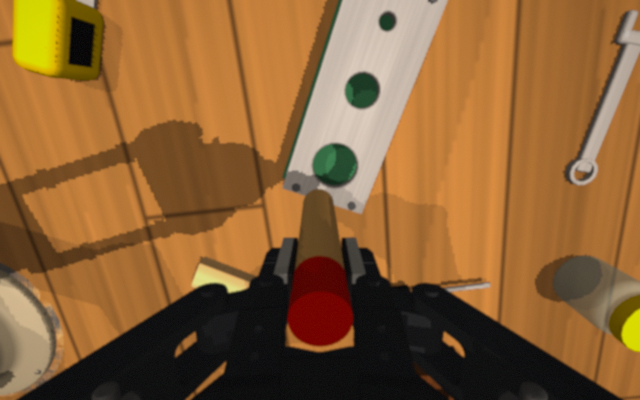

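The wrist view shows the holes at about (335,165), (362,90) and (388,20). The held dowel's tip is near (318,193), short of the wide hole. I'll measure the holes precisely here.

```bash
cat > holes.py <<'E'
from h import *
def holes(im,s,exp,z=.07):
    hsv=cv2.cvtColor(im["pixels"],cv2.COLOR_RGB2HSV)
    m=((hsv[:,:,1]>85)).astype(np.uint8)
    # green-ish / dark, not wood
    m=((hsv[:,:,0]>35)&(hsv[:,:,0]<100)&(hsv[:,:,1]>60)).astype(np.uint8)
    m=cv2.morphologyEx(m,cv2.MORPH_OPEN,np.ones((3,3),np.uint8))
    out=[]
    for c in cv2.findContours(m,cv2.RETR_EXTERNAL,cv2.CHAIN_APPROX_NONE)[0]:
        if len(c)<20: continue
        c=cv2.convexHull(c)
        W=np.array([atz(im,p,z,s)[:2] for p in c[:,0]],np.float32)
        (x,y),r=cv2.minEnclosingCircle(W)
        A=np.c_[2*W,np.ones(len(W))];q=np.linalg.lstsq(A,(W**2).sum(1),rcond=None)[0]
        rr=np.sqrt(q[2]+q[0]**2+q[1]**2)
        if .004<rr<.03: print("hole",c[:,0].mean(0).round(0),"fit",q[:2].round(4),"d",(2000*rr).round(1),"enc",round(x,4),round(y,4),"d",round(2000*r,1))
if __name__=="__main__":
    s=get_state();im=get_image("wrist");holes(im,s,None)
    t=proj(im,np.array(s["position"])+Rq(s["ee_rot"])@[0,0,.102],s)
    print("ideal tip px",t, "seen tip at tip z:",s["position"][2]-.102)
    z=s["position"][2]-.102
    for px in [(318,193),(318,197)]: print(atz(im,px,z,s))
    im=get_image("top");print("top");holes(im,None,None);holes
    im=get_image("scene");print("scene");holes(im,None,None)
E
python3 holes.py
```

```text
hole [337. 166.] fit [0.4973 0.181 ] d 38.4 enc 0.4973 0.1808 d 39.8
hole [360.  89.] fit [0.5265 0.2429] d 27.2 enc 0.5264 0.2428 d 27.5
hole [387.  23.] fit [0.5506 0.2936] d 10.3 enc 0.5503 0.2937 d 11.2
ideal tip px [318.81518069 199.89060791] seen tip at tip z: 0.12680552441850385
[0.4805713  0.1718769  0.12680552]
[0.4802176  0.16872181 0.12680552]
top
hole [234. 229.] fit [0.4966 0.1767] d 34.1 enc 0.4961 0.1774 d 36.5
hole [421. 184.] fit [ 0.6046 -0.2239] d 30.7 enc 0.6042 -0.2234 d 34.1
scene
hole [425. 230.] fit [0.5012 0.1686] d 19.4 enc 0.501 0.1696 d 22.7
hole [213. 195.] fit [ 0.5246 -0.257 ] d 51.4 enc 0.5241 -0.256 d 62.4
```

Emit:
play_rows(series=[{"fingers": 1,"dx": 8,"dy": 5,"dz": 0,"turn": 0},{"fingers": 1,"dx": 8,"dy": 5,"dz": 0,"turn": 0},{"fingers": 1,"dx": 0,"dy": 0,"dz": -5,"turn": 0},{"fingers": 1,"dx": 0,"dy": 0,"dz": -10,"turn": 0},{"fingers": 1,"dx": 0,"dy": 0,"dz": -10,"turn": 0},{"fingers": 1,"dx": 0,"dy": 0,"dz": 0,"turn": 0},{"fingers": 1,"dx": 0,"dy": 0,"dz": 0,"turn": 0}])

```text
clock: 8.38
position: [0.5025, 0.1739, 0.2017]
ee_rot: [0.003, 0.998, -0.059, 0.006]
contact_force: [0.2, -0.2, -0.4]
width: 0.0208
```

```bash
python3 look.py w8
python3 - <<'E'
from h import *
a=cv2.imread("pics/w8.png")[120:280,220:460]
cv2.imwrite("pics/w8c.png",cv2.resize(a,(720,480),interpolation=2))
E
```

```text
8.3833 [0.50248943 0.17392107 0.20169426] xaz -0.11756519431430247 tilt [ 0.01114711 -0.00592513 -0.99992031] [ 0.20762895 -0.22681782 -0.37963405] [ 0.20775138  0.23343876  1.66909771 -0.008593    1.22938207  0.32818146] 0.020793083196727687
red [319.4 303.6] [ 287  256   66   91 4368] [0.4967 0.1159 0.148 ] [0.4959 0.1074 0.136 ]
```

View pics/w8c.png

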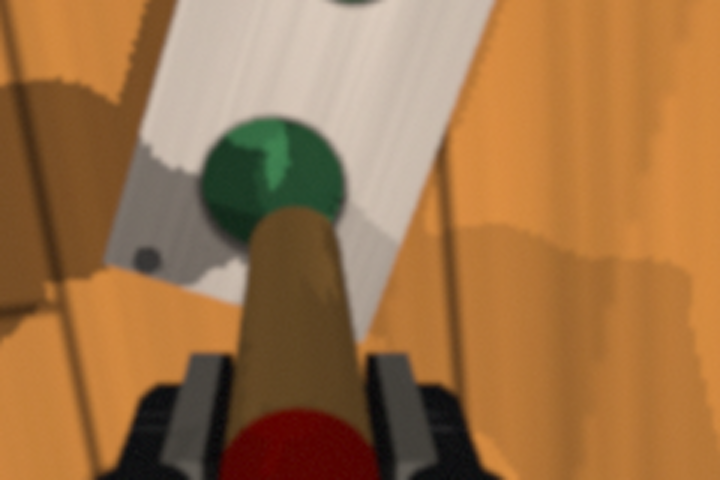

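The crop shows the tapered tip about 5 mm right of the wide hole's centre and a little short of it.

Emit:
play_rows(series=[{"fingers": 1,"dx": -5,"dy": 4,"dz": 0,"turn": 0},{"fingers": 1,"dx": 0,"dy": 0,"dz": 0,"turn": 0},{"fingers": 1,"dx": 0,"dy": 0,"dz": 0,"turn": 0}])

```text
clock: 8.68
position: [0.4969, 0.1781, 0.2019]
ee_rot: [0.003, 0.998, -0.059, 0.005]
contact_force: [0.2, 0.1, 0.4]
width: 0.0208
```

Emit:
play_rows(series=[{"fingers": 1,"dx": 0,"dy": 0,"dz": -7,"turn": 0},{"fingers": 1,"dx": 0,"dy": 0,"dz": -7,"turn": 0},{"fingers": 1,"dx": 0,"dy": 0,"dz": -7,"turn": 0},{"fingers": 1,"dx": 0,"dy": 0,"dz": 0,"turn": 0},{"fingers": 1,"dx": 0,"dy": 0,"dz": 0,"turn": 0}])

```text
clock: 9.1
position: [0.4967, 0.1784, 0.1796]
ee_rot: [0.002, 0.998, -0.059, 0.006]
contact_force: [0.2, 0.0, -0.0]
width: 0.0211
```

Emit:
play_rows(series=[{"fingers": 1,"dx": 0,"dy": 0,"dz": -6,"turn": 0},{"fingers": 1,"dx": 0,"dy": 0,"dz": -7,"turn": 0},{"fingers": 1,"dx": 0,"dy": 0,"dz": -7,"turn": 0},{"fingers": 1,"dx": 0,"dy": 0,"dz": -7,"turn": 0},{"fingers": 1,"dx": 0,"dy": 0,"dz": -7,"turn": 0},{"fingers": 1,"dx": 0,"dy": 0,"dz": -7,"turn": 0},{"fingers": 1,"dx": 0,"dy": 0,"dz": -7,"turn": 0},{"fingers": 1,"dx": 0,"dy": 0,"dz": 0,"turn": 0},{"fingers": 1,"dx": 0,"dy": 0,"dz": 0,"turn": 0},{"fingers": 1,"dx": 0,"dy": 0,"dz": 0,"turn": 0}])

```text
clock: 9.93
position: [0.496, 0.178, 0.125]
ee_rot: [0.003, 0.998, -0.059, 0.005]
contact_force: [-0.1, 0.4, -0.4]
width: 0.0213
```

```bash
python3 look.py w9
python3 - <<'E'
from h import *
im=get_image("scene");save(im,"s9")
a=cv2.imread("pics/s9.png")[130:320,380:540]
cv2.imwrite("pics/s9c.png",cv2.resize(a,(480,570),interpolation=2))
E
```

```text
9.9333 [0.49597178 0.17801068 0.1249509 ] xaz -0.11772557875146862 tilt [ 0.00965208 -0.0063297  -0.99993338] [-0.07588051  0.42445383 -0.35607343] [ 0.2181011   0.29604514  1.79185302 -0.00955597  1.04566011  0.3406108 ] 0.02126267873467297
red [319.4 303.4] [ 287  256   66   91 4402] [0.4958 0.1742 0.148 ] [0.4949 0.1657 0.136 ]
```

View pics/s9c.png

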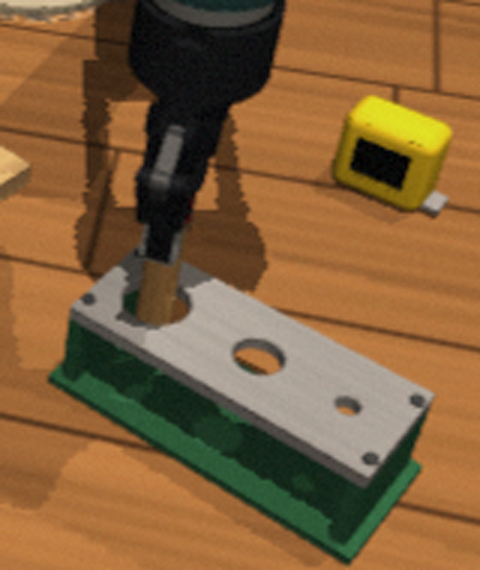

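The scene crop shows the dowel standing in the wide hole with light around it. By height its tip is at about 23 mm, well below the plate's 60 mm underside. I'll draw it out now.

Emit:
play_rows(series=[{"fingers": 1,"dx": 0,"dy": 0,"dz": 6,"turn": 0},{"fingers": 1,"dx": 0,"dy": 0,"dz": 7,"turn": 0},{"fingers": 1,"dx": 0,"dy": 0,"dz": 7,"turn": 0},{"fingers": 1,"dx": 0,"dy": 0,"dz": 7,"turn": 0},{"fingers": 1,"dx": 0,"dy": 0,"dz": 7,"turn": 0},{"fingers": 1,"dx": 0,"dy": 0,"dz": 7,"turn": 0},{"fingers": 1,"dx": 0,"dy": 0,"dz": 7,"turn": 0},{"fingers": 1,"dx": 0,"dy": 0,"dz": 7,"turn": 0},{"fingers": 1,"dx": 0,"dy": 0,"dz": 7,"turn": 0},{"fingers": 1,"dx": 0,"dy": 0,"dz": 7,"turn": 0},{"fingers": 1,"dx": 0,"dy": 0,"dz": 5,"turn": 0},{"fingers": 1,"dx": 0,"dy": 0,"dz": 0,"turn": 0},{"fingers": 1,"dx": 0,"dy": 0,"dz": 0,"turn": 0}])

```text
clock: 11.12
position: [0.4981, 0.1786, 0.2115]
ee_rot: [0.002, 0.998, -0.059, 0.009]
contact_force: [1.0, 0.4, -0.9]
width: 0.0211
```

Emit:
play_rows(series=[{"fingers": 1,"dx": 2,"dy": 4,"dz": 0,"turn": 0},{"fingers": 1,"dx": 3,"dy": 6,"dz": 0,"turn": 0},{"fingers": 1,"dx": 3,"dy": 6,"dz": 0,"turn": 0},{"fingers": 1,"dx": 3,"dy": 6,"dz": 0,"turn": 0},{"fingers": 1,"dx": 3,"dy": 6,"dz": 0,"turn": 0},{"fingers": 1,"dx": 3,"dy": 6,"dz": 0,"turn": 0},{"fingers": 1,"dx": 3,"dy": 6,"dz": 0,"turn": 0},{"fingers": 1,"dx": 3,"dy": 6,"dz": 0,"turn": 0},{"fingers": 1,"dx": 3,"dy": 6,"dz": 0,"turn": 0},{"fingers": 1,"dx": 2,"dy": 4,"dz": 0,"turn": 0},{"fingers": 1,"dx": 0,"dy": 0,"dz": 0,"turn": 0},{"fingers": 1,"dx": 0,"dy": 0,"dz": 0,"turn": 0}])

```text
clock: 12.12
position: [0.5286, 0.2421, 0.2086]
ee_rot: [0.002, 0.998, -0.058, 0.007]
contact_force: [-0.2, 0.1, -0.4]
width: 0.0211
```

```bash
python3 look.py w10
python3 - <<'E'
from h import *
from holes import holes
s=get_state();im=get_image("wrist");holes(im,s,None)
p=np.array(s["position"])
print("ideal tip px",proj(im,p+Rq(s["ee_rot"])@[0,0,.102],s),"cap",proj(im,p-Rq(s["ee_rot"])@[0,0,.038],s))
a=cv2.imread("pics/w10.png")[120:360,200:440]
cv2.imwrite("pics/w10c.png",cv2.resize(a,(600,600),interpolation=2))
E
```

```text
12.1167 [0.52855701 0.24210072 0.20856473] xaz -0.11623448380162506 tilt [ 0.01410142 -0.00477168 -0.99988918] [-0.18428503  0.08918911 -0.37582542] [ 0.31531569  0.30019959  1.55547717 -0.009317    1.27400086  0.43424453] 0.021137136144210204
red [319.6 303.6] [ 287  256   66   91 4369] [0.5227 0.1793 0.148 ] [0.5219 0.1709 0.136 ]
blue [630.5  26.7] [614   0  26  44 280] [0.712  0.3325 0.148 ] [0.7231 0.3336 0.136 ]
hole [278. 243.] fit [0.4864 0.1936] d 10.5 enc 0.4864 0.1936 d 13.4
hole [294. 237.] fit [0.5008 0.1981] d 9.3 enc 0.501 0.1983 d 10.6
hole [314. 181.] fit [0.5274 0.2445] d 26.1 enc 0.5274 0.2446 d 27.6
hole [336. 124.] fit [0.5514 0.2948] d 11.3 enc 0.5514 0.2949 d 11.6
ideal tip px [318.81962035 199.89284352] cap [317.88597345 319.84327049]
```

View pics/w10c.png

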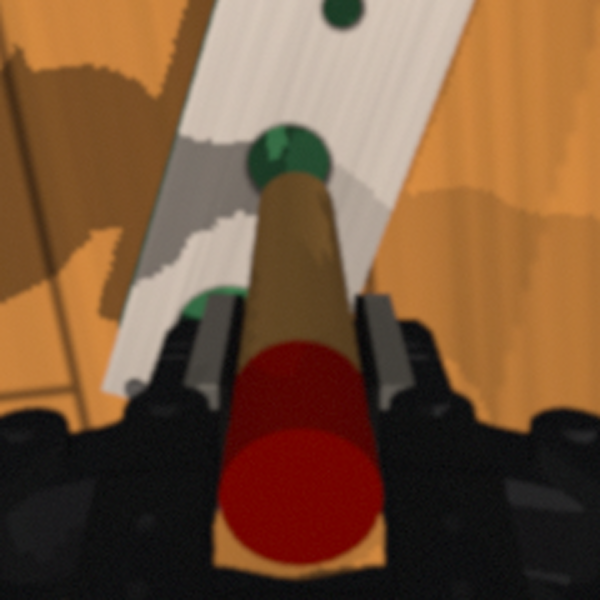

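The crop shows the tip just short of the middle hole. Its end is at about (319.6,189) in the full frame, and the hole centre is about (315,184). I'll compare this with the projected model.

```bash
cat > tip.py <<'E'
from h import *
from scipy.optimize import least_squares
import sys
# fit dowel axis (tip & top xy at given depths in tool frame) to silhouette of wood/cap edges
s=get_state();im=get_image("wrist");R=Rq(s["ee_rot"]);p=np.array(s["position"])
hsv=cv2.cvtColor(im["pixels"],cv2.COLOR_RGB2HSV);a=im["pixels"].astype(int)
red=((a[:,:,0]>60)&(a[:,:,1]<.35*a[:,:,0])).astype(np.uint8)
wood=((hsv[:,:,0]>5)&(hsv[:,:,0]<25)&(hsv[:,:,1]>90)&(hsv[:,:,2]<140)).astype(np.uint8)
wood[:, :285]=0;wood[:,352:]=0;wood[:170]=0
n,l,st,ce=cv2.connectedComponentsWithStats(wood|(red*(np.arange(400)[:,None]>170)).astype(np.uint8))
k=1+np.argmax(st[1:,4]);m=(l==k);print("blob",st[k])
for r in range(st[k][1],st[k][1]+60,6):
    c=np.where(m[r])[0]
    if len(c): print(r,c.min(),c.max(),end=" | ")
print()
T=np.linspace(0,2*np.pi,60)
def outline(tx,ty,ux,uy):  # tip offset, tilt in world
    P=[]
    for h,r in [(0,.005),(.014,.011)]+[(.014+.1*k/10,.011) for k in range(1,11)]:
        P.append([proj(im,p+R@[0,0,0]+np.array([tx+ux*h+r*np.cos(t),ty+uy*h+r*np.sin(t),-.102+h]),s) for t in T])
    return np.array(P)
for ty in (-.002,0,.002,.004,.006):
    o=outline(0,ty,0,-ty/.1);mm=o.reshape(-1,2)
    print(ty,"top row",mm[:,1].min().round(1),"tip flat px",o[0].mean(0).round(1))
E
python3 tip.py
```

```text
blob [ 285  189   69  164 7515]
189 314 321 | 195 305 330 | 201 304 332 | 207 303 333 | 213 303 333 | 219 302 334 | 225 301 336 | 231 301 336 | 237 300 337 | 243 297 339 | 
-0.002 top row 192.9 tip flat px [317.3 202. ]
0 top row 190.6 tip flat px [317.  199.5]
0.002 top row 188.3 tip flat px [316.7 197. ]
0.004 top row 186.0 tip flat px [316.4 194.5]
0.006 top row 183.6 tip flat px [316. 192.]
```

Emit:
play_rows(series=[{"fingers": 1,"dx": -2,"dy": 0,"dz": -5,"turn": 0},{"fingers": 1,"dx": 0,"dy": 0,"dz": -6,"turn": 0},{"fingers": 1,"dx": 0,"dy": 0,"dz": -6,"turn": 0},{"fingers": 1,"dx": 0,"dy": 0,"dz": -6,"turn": 0},{"fingers": 1,"dx": 0,"dy": 0,"dz": -5,"turn": 0},{"fingers": 1,"dx": 0,"dy": 0,"dz": 0,"turn": 0},{"fingers": 1,"dx": 0,"dy": 0,"dz": 0,"turn": 0}])

```text
clock: 12.85
position: [0.5247, 0.2399, 0.1772]
ee_rot: [0.003, 0.998, -0.059, 0.006]
contact_force: [0.4, 0.7, 0.6]
width: 0.0211
```

```bash
python3 tip.py; python3 look.py w11; python3 holes.py
python3 - <<'E'
import cv2
a=cv2.imread("pics/w11.png")[140:300,220:420]
cv2.imwrite("pics/w11c.png",cv2.resize(a,(750,600),interpolation=2))
E
```

```text
blob [ 285  189   69  165 7477]
189 314 320 | 195 306 330 | 201 303 333 | 207 303 333 | 213 302 334 | 219 302 335 | 225 301 335 | 231 300 336 | 237 300 337 | 243 297 339 | 
-0.002 top row 192.8 tip flat px [317.5 201.8]
0 top row 190.5 tip flat px [317.2 199.3]
0.002 top row 188.1 tip flat px [316.9 196.8]
0.004 top row 185.8 tip flat px [316.6 194.3]
0.006 top row 183.5 tip flat px [316.2 191.8]
12.9 [0.52462452 0.23989092 0.17713609] xaz -0.11844283685951591 tilt [ 0.0120061  -0.00591004 -0.99991046] [-0.67724142  0.26330839 -0.90541656] [ 0.31403708  0.31752292  1.61205901 -0.01000072  1.20243364  0.43606449] 0.0212662947506783
red [319.5 304. ] [ 287  256   66   91 4276] [0.5206 0.1989 0.148 ] [0.5198 0.1904 0.136 ]
hole [323. 186.] fit [0.5272 0.2442] d 26.6 enc 0.5273 0.2447 d 27.6
hole [343. 121.] fit [0.5514 0.2947] d 11.3 enc 0.5513 0.2946 d 11.6
ideal tip px [318.81840987 199.89464821] seen tip at tip z: 0.07546343089742692
[0.52618082 0.24495706 0.07546343]
[0.52580012 0.24180474 0.07546343]
top
hole [ 15. 306.] fit [0.321  0.6249] d 59.6 enc 0.3244 0.6246 d 64.8
hole [122. 271.] fit [0.3929 0.4047] d 59.6 enc 0.3966 0.4048 d 63.0
hole [232. 231.] fit [0.4953 0.1789] d 37.7 enc 0.4952 0.1789 d 38.4
hole [207. 218.] fit [0.5247 0.2378] d 18.6 enc 0.524 0.2362 d 21.2
hole [167. 203.] fit [0.5625 0.3417] d 53.7 enc 0.5573 0.3246 d 45.3
hole [420. 184.] fit [ 0.6046 -0.2239] d 30.8 enc 0.6042 -0.2234 d 34.1
scene
hole [425. 230.] fit [0.5028 0.1684] d 18.0 enc 0.5026 0.169 d 20.9
hole [213. 195.] fit [ 0.5244 -0.2569] d 51.4 enc 0.5241 -0.256 d 62.4
hole [466.  56.] fit [-0.2784  0.1761] d 32.0 enc -0.2769 0.1749 d 37.7
```

View pics/w11c.png

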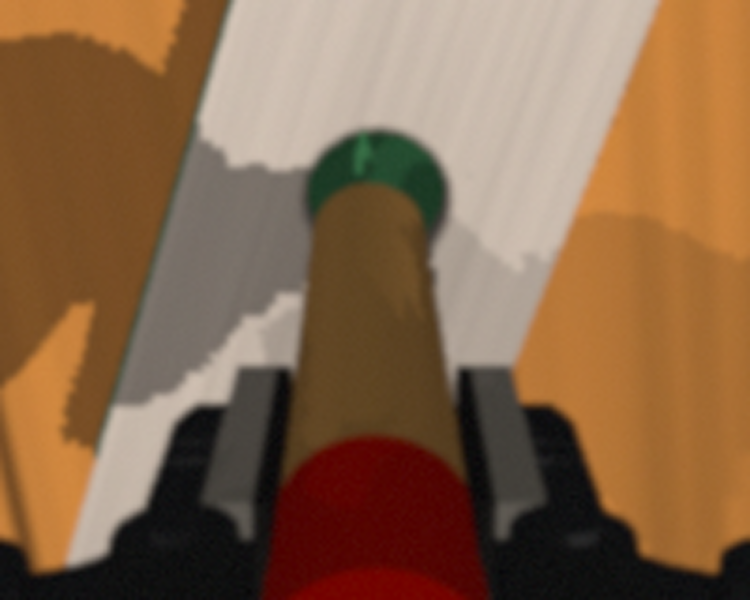

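Run:
```python
from h import *
s=get_state();im=get_image("wrist")
T=np.linspace(0,2*np.pi,120)
for c in [(.5265,.2415),(.5265,.243),(.527,.2435),(.5275,.245)]:
    o=np.array([proj(im,[c[0]+.015*np.cos(t),c[1]+.015*np.sin(t),.07],s) for t in T])
    print(c,o.min(0).round(1),o.max(0).round(1))
```

```text
(0.5265, 0.2415) [299.  176.6] [337.4 213.4]
(0.5265, 0.243) [298.7 174.7] [337.2 211.7]
(0.527, 0.2435) [299.3 174. ] [337.8 211. ]
(0.5275, 0.245) [299.7 172. ] [338.2 209.1]
```

The crop shows the tip over the middle hole, about 2 px left of its centre and roughly 2 mm short. I'll correct by (+2, +2) mm and lower slowly, watching the force.

Emit:
play_rows(series=[{"fingers": 1,"dx": 2,"dy": 2,"dz": 0,"turn": 0},{"fingers": 1,"dx": 0,"dy": 0,"dz": 0,"turn": 0},{"fingers": 1,"dx": 0,"dy": 0,"dz": 0,"turn": 0}])

```text
clock: 13.4
position: [0.5279, 0.2426, 0.1788]
ee_rot: [0.002, 0.998, -0.059, 0.008]
contact_force: [-0.2, 0.3, -0.7]
width: 0.0207
```

Emit:
play_rows(series=[{"fingers": 1,"dx": 0,"dy": 0,"dz": -4,"turn": 0},{"fingers": 1,"dx": 0,"dy": 0,"dz": -4,"turn": 0},{"fingers": 1,"dx": 0,"dy": 0,"dz": -4,"turn": 0},{"fingers": 1,"dx": 0,"dy": 0,"dz": -4,"turn": 0},{"fingers": 1,"dx": 0,"dy": 0,"dz": 0,"turn": 0},{"fingers": 1,"dx": 0,"dy": 0,"dz": 0,"turn": 0}])

```text
clock: 13.9
position: [0.5276, 0.2426, 0.1608]
ee_rot: [0.002, 0.998, -0.059, 0.008]
contact_force: [-0.4, -0.3, 0.3]
width: 0.021
```

Emit:
play_rows(series=[{"fingers": 1,"dx": 0,"dy": 0,"dz": -4,"turn": 0},{"fingers": 1,"dx": 0,"dy": 0,"dz": -4,"turn": 0},{"fingers": 1,"dx": 0,"dy": 0,"dz": -4,"turn": 0},{"fingers": 1,"dx": 0,"dy": 0,"dz": -4,"turn": 0},{"fingers": 1,"dx": 0,"dy": 0,"dz": 0,"turn": 0},{"fingers": 1,"dx": 0,"dy": 0,"dz": 0,"turn": 0}])

```text
clock: 14.4
position: [0.5274, 0.2425, 0.1427]
ee_rot: [0.002, 0.998, -0.059, 0.007]
contact_force: [-0.4, -0.2, -0.1]
width: 0.021
```

Emit:
play_rows(series=[{"fingers": 1,"dx": 0,"dy": 0,"dz": -4,"turn": 0},{"fingers": 1,"dx": 0,"dy": 0,"dz": -4,"turn": 0},{"fingers": 1,"dx": 0,"dy": 0,"dz": -4,"turn": 0},{"fingers": 1,"dx": 0,"dy": 0,"dz": -4,"turn": 0},{"fingers": 1,"dx": 0,"dy": 0,"dz": 0,"turn": 0},{"fingers": 1,"dx": 0,"dy": 0,"dz": 0,"turn": 0}])

```text
clock: 14.9
position: [0.5275, 0.2425, 0.125]
ee_rot: [0.002, 0.998, -0.059, 0.007]
contact_force: [-0.1, 0.4, 0.4]
width: 0.0209
```

Emit:
play_rows(series=[{"fingers": 1,"dx": 0,"dy": 0,"dz": -4,"turn": 0},{"fingers": 1,"dx": 0,"dy": 0,"dz": -4,"turn": 0},{"fingers": 1,"dx": 0,"dy": 0,"dz": -3,"turn": 0},{"fingers": 1,"dx": 0,"dy": 0,"dz": 0,"turn": 0},{"fingers": 1,"dx": 0,"dy": 0,"dz": 0,"turn": 0}])

```text
clock: 15.32
position: [0.5276, 0.2425, 0.1129]
ee_rot: [0.002, 0.998, -0.059, 0.007]
contact_force: [0.4, -0.2, -0.9]
width: 0.0212
```

Emit:
play_rows(series=[{"fingers": 1,"dx": 0,"dy": 0,"dz": -2,"turn": 0},{"fingers": 1,"dx": 0,"dy": 0,"dz": 0,"turn": 0}])

```text
clock: 15.48
position: [0.5277, 0.2425, 0.1107]
ee_rot: [0.002, 0.998, -0.059, 0.008]
contact_force: [0.1, -1.1, 0.0]
width: 0.0207
```

Emit:
play_rows(series=[{"fingers": 1,"dx": 0,"dy": 0,"dz": -1.5,"turn": 0},{"fingers": 1,"dx": 0,"dy": 0,"dz": 0,"turn": 0}])

```text
clock: 15.65
position: [0.5283, 0.2428, 0.1101]
ee_rot: [0.002, 0.998, -0.059, 0.008]
contact_force: [0.2, 0.8, -0.4]
width: 0.0209
```

Emit:
play_rows(series=[{"fingers": 1,"dx": 0,"dy": 0,"dz": -1.5,"turn": 0},{"fingers": 1,"dx": 0,"dy": 0,"dz": 0,"turn": 0}])

```text
clock: 15.82
position: [0.5289, 0.2431, 0.1103]
ee_rot: [0.001, 0.998, -0.059, 0.009]
contact_force: [0.0, 0.7, -0.9]
width: 0.0212
```

Emit:
play_rows(series=[{"fingers": 1,"dx": -1,"dy": 0,"dz": -3,"turn": 0},{"fingers": 1,"dx": 0,"dy": 0,"dz": -2,"turn": 0}])

```text
clock: 15.98
position: [0.5295, 0.2438, 0.1098]
ee_rot: [0.0, 0.998, -0.059, 0.012]
contact_force: [-4.3, -0.5, 13.5]
width: 0.0213
```

It makes contact with the base at TCP height 0.110, the same height as at pickup, as it should be. I'll let the force relax, then open.

Emit:
play_rows(series=[{"fingers": 1,"dx": 0,"dy": 0,"dz": 0,"turn": 0},{"fingers": 1,"dx": 0,"dy": 0,"dz": 0,"turn": 0},{"fingers": 1,"dx": 0,"dy": 0,"dz": 0,"turn": 0}], squeeze=20)

```text
clock: 16.23
position: [0.5294, 0.2438, 0.1105]
ee_rot: [-0.0, 0.998, -0.059, 0.012]
contact_force: [-0.3, -0.6, -0.7]
width: 0.0213
```

```bash
python3 look.py w12; python3 tip.py | head -0
python3 - <<'E'
from h import *
for n in ["top","scene"]:
    im=get_image(n);a=im["pixels"].astype(int);save(im,"pre_"+n)
E
```

```text
16.2333 [0.52943085 0.24377478 0.11048477] xaz -0.11829883252162743 tilt [ 0.02485593 -0.00135142 -0.99969013] [-0.25543753 -0.58391102 -0.70401583] [ 0.31768087  0.37849234  1.70162717 -0.01050215  1.03830418  0.4411869 ] 0.021336771929037386
red [319.4 305.8] [ 288  256   65   90 3953] [0.5296 0.249  0.148 ] [0.5289 0.2405 0.136 ]Exception ignored on flushing sys.stdout:
BrokenPipeError: [Errno 32] Broken pipe
```

Emit:
play_rows(series=[{"fingers": 0.3,"dx": 0,"dy": 0,"dz": 0,"turn": 0},{"fingers": 0.2,"dx": 0,"dy": 0,"dz": 0,"turn": 0},{"fingers": 0,"dx": 0,"dy": 0,"dz": 0,"turn": 0},{"fingers": -0.5,"dx": 0,"dy": 0,"dz": 0,"turn": 0},{"fingers": -1,"dx": 0,"dy": 0,"dz": 0,"turn": 0},{"fingers": -1,"dx": 0,"dy": 0,"dz": 0,"turn": 0},{"fingers": -1,"dx": 0,"dy": 0,"dz": 0,"turn": 0},{"fingers": -1,"dx": 0,"dy": 0,"dz": 0,"turn": 0},{"fingers": -1,"dx": 0,"dy": 0,"dz": 0,"turn": 0}])

```text
clock: 17.18
position: [0.5296, 0.2438, 0.1095]
ee_rot: [0.0, 0.998, -0.059, 0.012]
contact_force: [-0.1, 0.8, -0.5]
width: 0.0855
```

```bash
python3 look.py w13;python3 - <<'E'
from h import *
im=get_image("scene");save(im,"rel")
E
```

```text
17.1833 [0.52957931 0.2437664  0.1094918 ] xaz -0.11837572953228635 tilt [ 0.0236232  -0.00171825 -0.99971946] [-0.08332551  0.78500296 -0.48390198] [ 0.31756315  0.38024265  1.70157646 -0.01045924  1.03788935  0.44114122] 0.08552670532656219
red [309.7 268. ] [296 258  34  26 398] [0.5285 0.2642 0.148 ] [0.5275 0.2576 0.136 ]
red [320.8 320.5] [ 289  292   65   57 2863] [0.5297 0.2439 0.148 ] [0.5289 0.2346 0.136 ]
```

The cap's top face is at (0.530, 0.244, 0.148), so the dowel stands at the right height. I'll retract straight up.

Emit:
play_rows(series=[{"fingers": -1,"dx": 0,"dy": 0,"dz": 5,"turn": 0},{"fingers": -1,"dx": 0,"dy": 0,"dz": 8,"turn": 0},{"fingers": -1,"dx": 0,"dy": 0,"dz": 10,"turn": 0},{"fingers": -1,"dx": 0,"dy": 0,"dz": 10,"turn": 0},{"fingers": -1,"dx": 0,"dy": 0,"dz": 10,"turn": 0},{"fingers": -1,"dx": 0,"dy": 0,"dz": 10,"turn": 0},{"fingers": -1,"dx": 0,"dy": 0,"dz": 12,"turn": 0},{"fingers": -1,"dx": 0,"dy": 0,"dz": 12,"turn": 0},{"fingers": -1,"dx": 0,"dy": 0,"dz": 12,"turn": 0},{"fingers": -1,"dx": 0,"dy": 0,"dz": 12,"turn": 0},{"fingers": -1,"dx": 0,"dy": 0,"dz": 12,"turn": 0},{"fingers": -1,"dx": 0,"dy": 0,"dz": 12,"turn": 0},{"fingers": -1,"dx": 0,"dy": 0,"dz": 12,"turn": 0},{"fingers": -1,"dx": 0,"dy": 0,"dz": 0,"turn": 0},{"fingers": -1,"dx": 0,"dy": 0,"dz": 0,"turn": 0},{"fingers": -1,"dx": 0,"dy": 0,"dz": 0,"turn": 0}])

```text
clock: 18.62
position: [0.5308, 0.2443, 0.2703]
ee_rot: [-0.003, 0.998, -0.059, 0.02]
contact_force: [0.1, -0.3, -0.4]
width: 0.0858
```

```bash
python3 look.py w14;python3 - <<'E'
from h import *
im=get_image("scene");save(im,"fin")
a=cv2.imread("pics/fin.png");
cv2.imwrite("pics/finc.png",np.hstack([cv2.resize(a[140:320,370:550],(400,400),interpolation=2),cv2.resize(a[140:320,130:310],(400,400),interpolation=2)]))
E
```

```text
18.6167 [0.53079628 0.24430422 0.27029603] xaz -0.11838832199953081 tilt [ 0.04025036  0.00378161 -0.99918247] [ 0.13144276 -0.27468071 -0.41612821] [ 0.31777364  0.25565506  1.46483734 -0.00914726  1.38167943  0.43753625] 0.08581055518096904
red [311.6 191.6] [299 176  26  32 670] [0.5298 0.2465 0.148 ] [0.5296 0.2432 0.136 ]
blue [615.   28.2] [ 543    0   97   61 1617] [0.7696 0.3422 0.148 ] [0.7807 0.3435 0.136 ]
```

View pics/finc.png

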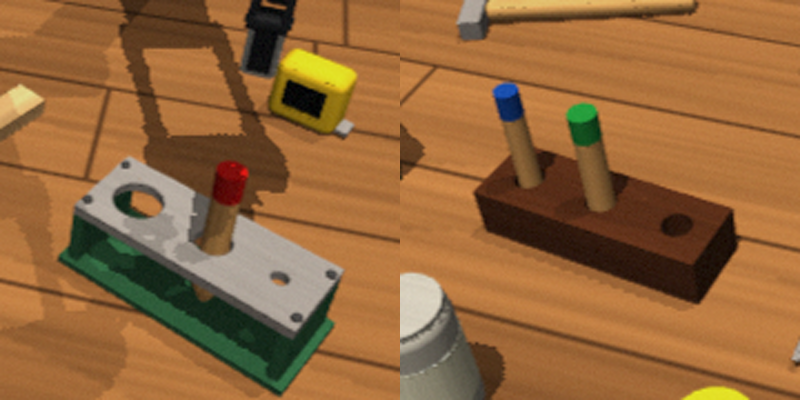

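The final view shows the red dowel standing in the middle hole with its tip on the base. Blue and green are still in the rack, and the gripper is clear. I'm handing in.

```bash
python3 -c "
from rig import *
print(sign_off())"
```

```text
the job is handed in; nothing more can be done
None
```

The job is done and handed in at about 18.7 s of the 51 s limit. I took the red dowel from the rack and pushed it through the widest hole until its tip was at about 23 mm, below the plate's 60 mm underside. I then drew it out fully and lowered it through the middle hole onto the base. I let go only after feeling contact, about 13 N, with the gripper at the same height as at pickup.

**Last checks:** The wrist camera put the top of the red cap at about (0.530, 0.245) m if it is at the 148 mm standing height. The final scene picture shows the dowel standing in the middle hole with its tip on the base. Blue and green are in the rack, and the open gripper is clear about 110 mm above the dowel's top, with no contact force.

**Disagreements and misses:**
- The estimates of the middle hole's centre differed by 1–2 mm, which is within the 4 mm clearance.
- The tool tilted by up to about 2° during the moves, but nothing caught on the holes.
- My first move call was refused because some rows lacked keys. Nothing moved.

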